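Clear the specimen bench: used lancet to the sharps tub, jars to their trays

ROBOT

A 6-joint arm with a two-finger parallel gripper is mounted at the origin on the work surface. World frame = base frame: x ahead of the robot, y to its left, z up, the work surface at z = 0. Lengths are in m, angles in rad, forces in N, time in s.
With the tool pointing down it reaches from about 0.4 to 0.825 m from the base axis. Payload 7 kg.
Tool frame: the origin (TCP) lies on the mounting face of the last link; the fingertips stand arm.tcp_to_tips ahead of it and the grasp point (between the pads) lies 159 mm ahead of it (arm.tcp_to_tips is the distance from the TCP to the fingertips, in m); z points along the fingers, y is the direction in which the jaws open and shut (so a half turn about z gives the same grasp; the last joint's range is limited). The gripper opens to 88 mm and grips with 3 to 60 N. Pads are 19 mm wide; open, the fingers measure 130 mm over their backs; the gripper's body (78 mm by 193 mm) begins 47 mm behind the grasp point.
Start: joints at [1.483, 0.359, 0.012, 0, -1.224, -0.288], TCP at [0.248, 0.628, 0.405] pointing down, gripper open.
Joint ranges: [-3.07, 3.07], [-1.43, 2.12], [-1.02, 1.25], [-3.03, 1.67], [-3.05, -0], [-3.03, 3.03]. Speed limits (rad/s): [2.39, 2.39, 3.01, 3.14, 3.14, 3.14].

INTERFACE

Orientations are given as [roll, pitch, yaw] about the fixed x, y, z axes, in that order (R = Rz(yaw) Ry(pitch) Rx(roll)).
In Python, from station import arm, cams, job_done, finder gives the robot as it stands.
- The arm moves only by the tool play_rows, never from a script. Its argument "targets" is a list that holds one entry, the list of rows, each a list of 4 numbers: the shift along the tool's x, y, z in m, then the turn about the tool's z in degrees. A call has 1 to 5 rows; each row is the pose to reach, as a shift and turn from the pose commanded when the call began, along the tool's axes at that moment; what a row does not reach only later rows make up. A row lasts 1/8 s, in which the tool goes at most 62.5 mm and 10.7 degrees, less where a joint would pass 70% of its speed; a pose out of reach is approached as far as the arm can. A call with a gripper value outside its range is refused whole. "grip" is the closure in counts, from 0 (fully open) to 255 (shut), set as the call begins (left out, the last holds). The fingers move at their own pace and stop on an object; "newtons" is the grip in N (left out, the last holds). Time passes only in rows, so rows that repeat a pose let the fingers close. It gives the time, the measured TCP pose, the force and the opening at its end, in the units of the state.
- arm.get_state(): the state, without advancing time (a new reading comes with each control period).
- cams.grab_frame(name): name is "scene" or "top" or "wrist"; returns (picture, depth): 384x512x3 uint8, red, green, blue; 384x512 float32, m along the optical axis (not along the pixel's ray), 0 where there is no reading.
- cams.camera_params(name): a dict with "intrinsics" (3x3 intrinsics, pixels), "position" and "attitude" of the camera in the world. Camera axes: x right, y down, z forward; pixel columns grow to the right and rows downward; lengths in m; the calibration is good to about 2 mm. The wrist camera is an equidistant fisheye: a pixel r from the principal point sees the ray r / f radians off the axis. A picture is of the moment at which its call begins: read the wrist's pose just before it. camera_params takes no time and is no camera call; for the wrist camera it gives the pose at the moment of the call.
- job_done(): hands the job in, once; it reports no verdict.
Trained networks look in the newest picture that a camera, given by its name, has taken for a name from the list of things; names that differ only in an ending like _2 or _b are one class to them, and where a whole thing is asked for, a point or a joint stands for the part that bears it (a point fixed in the world has none). Each returns a list of dicts, best first, with "score" (0 to 1); they miss things now and then, are a little off and sometimes report something else, mostly with a low value. They report only what shows in the picture. A call takes as long as a camera call. They do not tell look-alikes from the thing itself.
- finder.find_in(camera, query): "xyz" ([x, y, z] in m, in world coordinates, good to about 4 mm: the middle of the surface that is visible of it).
- finder.masks_of(camera, query): "mask" (384x512 bool, what is visible of it).
The state is a dict: "t": time; "q": joint angles; "qd": joint speeds; "joint_efforts": joint torques, N m; "eef_pos": TCP position; "ee_rot": TCP orientation; "force": force on the tool from outside, world axes, zero at the start; "moment": the same for the moment, N m; "width": finger opening in m.
Only numpy, scipy, OpenCV 4.12 (cv2) and the standard library are available. Lean on these libraries where they do the work, as an engineer would, in place of code of your own. Each camera call takes 0.05 s, during which the arm holds its last target. There are 200 camera calls.

TASK

First put the used green lancet into the yellow sharps tub, before moving any of the jars. Then sort the four specimen jars by the colour of their caps: the two red-capped jars into the red tray and the two blue-capped jars into the blue tray, one jar standing upright in each bay, set down and not dropped. Leave the rack of tubes and the brown reagent bottle where they stand.

Things in the scene. Friction and masses are not known exactly. Their poses are not given: they have to be found in the camera images.
- lancet: used safety lancet lying on the bench: green plastic block with a white nose, 60 mm long along its x, 18 mm wide (y), 14 mm high, about 20 g, loose. The green part reaches from x = -30 to +14 mm; the white nose (12 mm wide) from x = 14 to 30 mm. Origin: on its underside, mid-length
- wide_red: the wide specimen jar: white round body with a ribbed red screw cap, 44 mm in diameter, 60 mm tall (the cap is the top 18 mm), about 90 g, loose and standing on the bench. Origin: centre of its underside, z up along the jar
- slim_red: the slim specimen jar: white round body with a ribbed red screw cap, 30 mm in diameter, 72 mm tall (the cap is the top 18 mm), about 60 g, loose and standing on the bench. Origin: centre of its underside, z up along the jar
- wide_blue: the wide specimen jar: white round body with a ribbed blue screw cap, 44 mm in diameter, 60 mm tall (the cap is the top 18 mm), about 90 g, loose and standing on the bench. Origin: centre of its underside, z up along the jar
- slim_blue: the slim specimen jar: white round body with a ribbed blue screw cap, 30 mm in diameter, 72 mm tall (the cap is the top 18 mm), about 60 g, loose and standing on the bench. Origin: centre of its underside, z up along the jar
- tray_red: fixed red sorting tray, 70 x 136 mm, with two square bays side by side, each 62 x 62 mm inside, centred 33 mm to +y and 33 mm to -y of the tray's middle (the tray's own y axis is its long side). Origin: centre of its underside, on the bench; z up. Bay floors 4 mm above the origin, walls and divider 4 mm thick, tops 18 mm above the origin
- tray_blue: fixed blue sorting tray, 70 x 136 mm, with two square bays side by side, each 62 x 62 mm inside, centred 33 mm to +y and 33 mm to -y of the tray's middle (the tray's own y axis is its long side). Origin: centre of its underside, on the bench; z up. Bay floors 4 mm above the origin, walls and divider 4 mm thick, tops 18 mm above the origin
- sharps_tub: fixed yellow sharps tub, open at the top, 110 x 110 mm outside, 102 x 102 mm inside, rim 80 mm above the bench. Its yellow lid is fixed folded back from the rim on the +x side of the tub, slanting up and outwards to 105 mm above the bench. Origin: centre of its underside, z up; the mouth is straight above the origin
- tube_rack: bystander: white rack full of small white-capped tubes, 100 x 160 mm, 58 mm tall, loose, 0.6 kg. Origin: centre of its underside
- reagent_bottle: bystander: brown glass bottle with a black cap, 64 mm in diameter, 115 mm tall, loose. Origin: centre of its underside
Things that resemble listed ones, but are neither listed nor needed, are in the scene too. Leave any turquoise look-alike of the slim_red alone.

How it is judged:
On the way:
1. the used lancet lies in the sharps tub, let go (x of lancet in the frame of sharps_tub between -0.055 and 0.055 m and y of lancet in the frame of sharps_tub between -0.055 and 0.055 m and z of lancet in the frame of sharps_tub below 0.06 m and contact force between the fingers and lancet below 0.05 N), for 0.2 s.
At the end, for the whole second after the job is handed in: The lancet lies in the sharps tub. Both red-capped jars are in the red tray, both blue-capped in the blue one, one per bay: within 20 mm of the bay centre along each tray axis, origin under 9 mm above the tray's, tilt under 0.1 rad. All at rest (under 0.02 m/s) (x of lancet in the frame of sharps_tub between -0.055 and 0.055 m and y of lancet in the frame of sharps_tub between -0.055 and 0.055 m and z of lancet in the frame of sharps_tub below 0.06 m and linear speed of each of lancet, wide_red, slim_red, wide_blue, slim_blue below 0.02 m/s and x of wide_red in the frame of tray_red between -0.02 and 0.02 m and z of each of wide_red, slim_red in the frame of tray_red below 0.009 m and angle between each of wide_red, slim_red, wide_blue, slim_blue's own z axis and vertical below 0.1 rad and x of slim_red in the frame of tray_red between -0.02 and 0.02 m and ((y of wide_red in the frame of tray_red between 0.013 and 0.053 m and y of slim_red in the frame of tray_red between -0.053 and -0.013 m) or (y of wide_red in the frame of tray_red between -0.053 and -0.013 m and y of slim_red in the frame of tray_red between 0.013 and 0.053 m)) and x of wide_blue in the frame of tray_blue between -0.02 and 0.02 m and z of each of wide_blue, slim_blue in the frame of tray_blue below 0.009 m and x of slim_blue in the frame of tray_blue between -0.02 and 0.02 m and ((y of wide_blue in the frame of tray_blue between 0.013 and 0.053 m and y of slim_blue in the frame of tray_blue between -0.053 and -0.013 m) or (y of wide_blue in the frame of tray_blue between -0.053 and -0.013 m and y of slim_blue in the frame of tray_blue between 0.013 and 0.053 m))); the robot touches nothing.
It fails at once if a jar is moved more than 30 mm before the lancet is in the sharps tub (not (x of lancet in the frame of sharps_tub between -0.055 and 0.055 m and y of lancet in the frame of sharps_tub between -0.055 and 0.055 m and z of lancet in the frame of sharps_tub below 0.06 m) and distance of any of wide_red, slim_red, wide_blue, slim_blue from where it was at the start of the episode above 0.03 m).
It fails at once if a jar is dropped: it falls freely, touched by no finger, faster than 0.7 m/s (a drop of about 25 mm) ((linear speed of wide_red above 0.7 m/s and contact force between the fingers and wide_red below 0.01 N) or (linear speed of slim_red above 0.7 m/s and contact force between the fingers and slim_red below 0.01 N) or (linear speed of wide_blue above 0.7 m/s and contact force between the fingers and wide_blue below 0.01 N) or (linear speed of slim_blue above 0.7 m/s and contact force between the fingers and slim_blue below 0.01 N)).
It fails at once if the tube rack or the reagent bottle is shifted more than 20 mm or tipped (distance of any of tube_rack, reagent_bottle from where it was at the start of the episode above 0.02 m or angle between any of tube_rack, reagent_bottle's own z axis and vertical above 0.3 rad).
It also fails if it takes over 115 s, if anything falls off the work surface, if the arm or the gripper's body presses on something with over 40 N, if the wrist force passes 120 N, or if a joint passes its speed limit or range.

## Working session

There is one attempt and no reset: what is moved stays moved. The work goes in short steps, Python scripts to look and compute and a tool call to move; the robot and the scene stay as the last step left them, time stands still between calls to the robot, and variables do not carry over. Pictures are saved under pics/ and viewed, about 12 in all and at most 16, crops included, and the job is handed in when it is done.

Besides the shell and the picture viewer there is one more tool, called after "Emit:" in YAML: its name, and indented under it one key for each argument. play_rows: Moves the arm, as the interface text tells. Its arguments: {"type":"object","properties":{"targets":{"type":"array","items":{"type":"array","items":{"type":"array","items":{"type":"number"}}}},"grip":{"type":"number"},"newtons":{"type":"number"}},"required":["targets"]}

```bash
ls; mkdir -p pics; cat > h.py <<'E'
import numpy as np, cv2
from station import arm, cams, job_done, finder
from scipy.spatial.transform import Rotation as R
def att(p):
    a=np.array(p["attitude"],float)
    return a if a.shape==(3,3) else (R.from_euler('xyz',a).as_matrix() if a.size==3 else R.from_quat(a).as_matrix())
def cloud(name):
    p=cams.camera_params(name); im,d=cams.grab_frame(name); K=np.array(p["intrinsics"])
    v,u=np.mgrid[:d.shape[0],:d.shape[1]]
    x=(u-K[0,2])/K[0,0]; y=(v-K[1,2])/K[1,1]
    c=np.stack([x*d,y*d,d],-1); w=c@att(p).T+np.array(p["position"]); w[d==0]=np.nan
    return im,w
def save(im,f): cv2.imwrite("pics/"+f,im[...,::-1])
E
python3 - <<'E'
from h import *
print(arm.tcp_to_tips, arm.get_state())
for n in ("scene","top"):
    print(n,cams.camera_params(n)); im,w=cloud(n); save(im,n+"0.png")
    np.save(n+"0.npy",w)
    for q in "lancet wide_red slim_red wide_blue slim_blue tray_red tray_blue sharps_tub tube_rack reagent_bottle".split():
        print(q,[(np.round(r["xyz"],3).tolist(),round(r["score"],2)) for r in finder.find_in(n,q)])
E
```

```text
pics
0.1781 {'t': 0.0, 'q': array([ 1.48313248e+00,  3.59380664e-01,  1.10311966e-02, -3.43408842e-04,
       -1.22406810e+00, -2.88062619e-01]), 'qd': array([ 0.00189121, -0.00051559,  0.00055949,  0.0007606 , -0.00073375,
       -0.00253031]), 'joint_efforts': array([ 1.69017716e-03, -5.82713985e+01,  2.93038934e+01,  6.99707463e+00,
        6.87621126e-03, -1.53871306e-04]), 'eef_pos': array([0.24764397, 0.62771659, 0.40371563]), 'ee_rot': array([ 3.13994649e+00, -1.51109907e-04, -3.75843303e-01]), 'force': array([-0.90347153,  0.11980071,  0.14276907]), 'moment': array([0.00228776, 0.02555715, 0.04578912]), 'width': 0.08747616226118943}
scene {'intrinsics': array([[393.08687001,   0.        , 258.41250156],
       [  0.        , 393.08687001, 190.2739621 ],
       [  0.        ,   0.        ,   1.        ]]), 'position': array([ 0.99944967, -0.86976266,  0.75994723]), 'attitude': array([-2.19875609, -0.00693642,  0.49354122])}
lancet [([0.474, 0.09, 0.015], 0.39)]
wide_red [([0.46, 0.265, 0.033], 0.75)]
slim_red [([0.63, -0.24, 0.002], 0.61), ([0.407, 0.031, 0.049], 0.57), ([0.48
[... 400 characters left out ...]
      [  0.        , 360.58906676, 195.45549312],
       [  0.        ,   0.        ,   1.        ]]), 'position': array([ 2.34663459e-01, -5.43885340e-05,  1.31108654e+00]), 'attitude': array([-2.91321103e+00, -2.72437886e-03, -1.59539401e+00])}
lancet [([0.467, 0.102, 0.013], 0.52)]
wide_red [([0.469, -0.151, 0.069], 0.57), ([0.449, 0.271, 0.06], 0.55)]
slim_red [([0.472, 0.005, 0.069], 0.62), ([0.398, 0.035, 0.072], 0.54)]
wide_blue [([0.436, -0.246, 0.061], 0.48)]
slim_blue [([0.472, -0.15, 0.07], 0.45)]
tray_red []
tray_blue [([0.657, -0.009, 0.004], 0.84)]
sharps_tub [([0.66, 0.234, 0.044], 0.57)]
tube_rack [([0.422, -0.442, 0.027], 0.91)]
reagent_bottle [([0.456, 0.451, 0.077], 0.85)]
```

View pics/scene0.png

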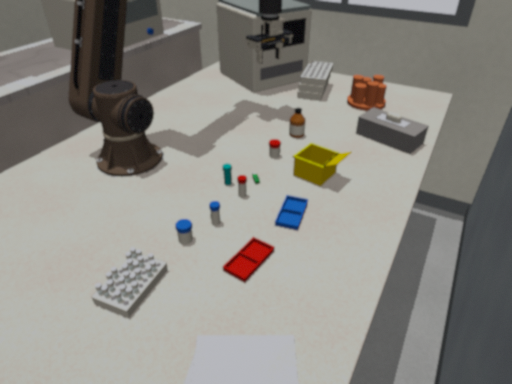

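View pics/top0.png

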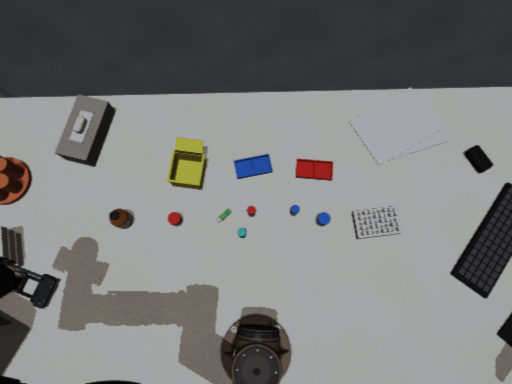

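Scene view: the slim red jar is at (242,186) and its turquoise look-alike at (227,175). Top view: slim_red (251,211), turquoise (242,232), wide_red (175,218), slim_blue (295,210), wide_blue (324,218), lancet (225,215), tub (187,170), blue tray (254,167), red tray (315,170). I'll measure by colour and take one enlarged crop.

```bash
cat >> h.py <<'E'
def blobs(im,w,zmax=.2,minpx=12):
    hsv=cv2.cvtColor(im,cv2.COLOR_RGB2HSV); H,S,V=[hsv[...,i].astype(int) for i in range(3)]
    C={'red':((H<8)|(H>172)),'blue':(H>105)&(H<128),'green':(H>50)&(H<80),'teal':(H>=80)&(H<100),'yellow':(H>22)&(H<35)}
    for k,m in C.items():
        m=(m&(S>110)&(V>50)&(w[...,0]>.3)&(w[...,0]<.85)&(abs(w[...,1])<.4)&(w[...,2]<zmax)).astype(np.uint8)
        n,l,st,c=cv2.connectedComponentsWithStats(m)
        for i in range(1,n):
            if st[i,4]<minpx: continue
            p=w[l==i]; top=np.percentile(p[:,2],80); P=p[p[:,2]>top-.006] if k!='yellow' else p
            (rx,ry),(a,b),an=cv2.minAreaRect((P[:,:2]*1000).astype(np.float32))
            if True:
                print(k,'px',c[i].round(),'n',st[i,4],'mean',P.mean(0).round(4),'top',round(top,4),'rect',round(rx),round(ry),'size',round(a),round(b),'ang',round(an,1))
E
python3 - <<'E'
from h import *
for n in ("top","scene"):
    im=cv2.imread(f"pics/{n}0.png")[...,::-1].copy(); print(n); blobs(im,np.load(n+"0.npy"))
    if n=="top": a=im[140:250,150:350]; save(cv2.resize(a,None,fx=4,fy=4,interpolation=cv2.INTER_CUBIC),"crop.png")
E
```

```text
top
red px [314. 169.] n 662 mean [ 0.635  -0.233   0.0138] top 0.0128 rect 634 -236 size 133 73 ang 83.3
red px [251. 210.] n 57 mean [0.4719 0.0045 0.0705] top 0.0721 rect 472 6 size 28 26 ang 44.9
red px [174. 218.] n 126 mean [0.4512 0.2763 0.0582] top 0.0603 rect 451 276 size 42 39 ang 44.1
blue px [253. 166.] n 646 mean [ 0.6519 -0.0025  0.014 ] top 0.0125 rect 651 -5 size 71 133 ang 10.2
blue px [294. 209.] n 59 mean [ 0.4714 -0.1485  0.0706] top 0.072 rect 472 -148 size 27 25 ang 15.3
blue px [323. 218.] n 119 mean [ 0.4374 -0.2499  0.0585] top 0.0602 rect 437 -250 size 39 39 ang 86.1
green px [225. 214.] n 41 mean [0.4689 0.1019 0.0126] top 0.0141 rect 469 102 size 13 39 ang 41.8
teal px [242. 232.] n 58 mean [0.3956 0.0391 0.0709] top 0.0722 rect 395 39 size 24 28 ang 89.0
yellow px [188. 163.] n 1399 mean [0.6548 0.2337 0.047 ] top 0.0853 rect 650 230 size 120 160 ang 80.8
scene
red px [274. 143.] n 75 mean [0.4579 0.2713 0.0599] top 0.061 rect 457 272 size 33 42 ang 26.9
red px [242. 179.] n 58 mean [ 0.4774 -0.      0.0713] top 0.0726 rect 475 4 size 22 31 ang 29.8
red px [248. 259.] n 1123 mean [ 0.6388 -0.2433  0.0155] top 0.0155 rect 638 -239 size 137 72 ang 84.6
blue px [291. 212.] n 684 mean [ 0.6585 -0.015   0.0153] top 0.0152 rect 656 -8 size 69 140 ang 10.0
blue px [214. 206.] n 70 mean [ 0.4775 -0.1544  0.0713] top 0.0725 rect 477 -153 size 25 24 ang 82.6
blue px [183. 226.] n 164 mean [ 0.4438 -0.2556  0.0593] top 0.0605 rect 443 -256 size 38 40 ang 36.3
green px [256. 178.] n 31 mean [0.4761 0.0942 0.0136] top 0.0148 rect 473 97 size 13 42 ang 44.5
teal px [227. 173.] n 110 mean [0.4016 0.0335 0.0713] top 0.0713 rect 400 35 size 23 27 ang 31.7
yellow px [316. 163.] n 1418 mean [0.6402 0.2236 0.0527] top 0.0788 rect 654 229 size 120 161 ang 81.2
```

View pics/crop.png

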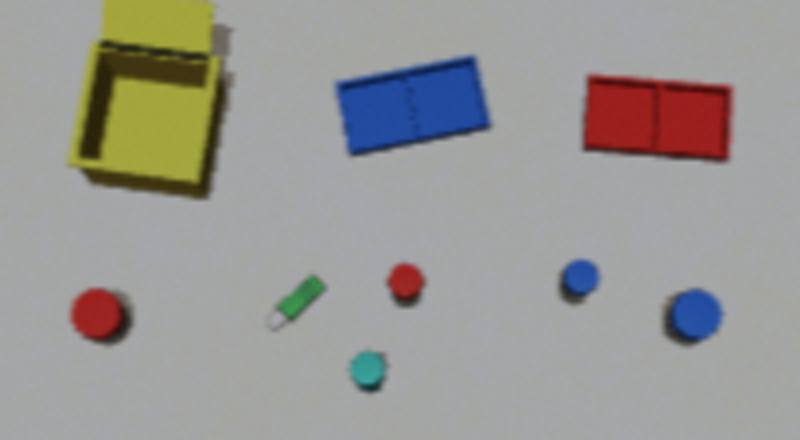

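The enlarged crop separates slim_red (406,281) from the turquoise jar (367,370), and shows the lancet's white nose at lower left (277,319). Jaws across the lancet would put the gripper body over the turquoise jar, so I'll grip it along its length.

```bash
cat > plan.py <<'E'
import sys
from h import *
def plan(x,y,z,yaw):
    s=arm.get_state(); r=R.from_euler('xyz',s["ee_rot"]); d=r.inv().apply(np.array([x,y,z])-s["eef_pos"])
    t=-((yaw-np.degrees(s["ee_rot"][2])+180)%360-180)
    print('t',round(s["t"],2),'pos',s["eef_pos"].round(4),'rpy',np.degrees(s["ee_rot"]).round(1),'F',s["force"].round(1),'w',round(s["width"],4))
    print('shift',d.round(4),'turn',round(t,1))
if __name__=="__main__":
    plan(*map(float,sys.argv[1:5]))
E
python3 plan.py .473 .098 .36 -138
```

```text
t 1.1 pos [0.2477 0.6279 0.4046] rpy [180.   -0.  -21.5] F [-0.  -0.4  0.5] w 0.0875
shift [0.404  0.4102 0.0447] turn 116.5
```

Emit:
play_rows:
  targets:
    - [[0.04,0.04,0.0,10],[0.08,0.08,0.01,20],[0.12,0.12,0.02,30],[0.16,0.16,0.02,40],[0.2,0.2,0.02,50]]
  grip: 0

```text
t: 1.72
eef_pos: [0.3608, 0.3666, 0.3848]
ee_rot: [-3.141, 0.0, -1.254]
force: [1.3, 0.2, 0.3]
width: 0.0878
```

```bash
python3 plan.py .473 .098 .36 -138
```

```text
t 1.73 pos [0.3608 0.3666 0.3848] rpy [-180.     0.   -71.8] F [1.3 0.2 0.3] w 0.0878
shift [ 0.2902 -0.0229  0.0248] turn 66.2
```

Emit:
play_rows:
  targets:
    - [[0.06,-0.005,0.01,10],[0.12,-0.01,0.02,20],[0.18,-0.015,0.024,30],[0.24,-0.02,0.025,40],[0.29,-0.023,0.025,50]]

```text
t: 2.35
eef_pos: [0.4745, 0.0986, 0.36]
ee_rot: [-3.141, 0.001, -2.127]
force: [0.4, -0.3, -0.0]
width: 0.0877
```

Emit:
play_rows:
  targets:
    - [[0,0,0,10],[0,0,0,16],[0,0,0,16],[0,0,0,16]]

```text
t: 2.85
eef_pos: [0.474, 0.1008, 0.3598]
ee_rot: [-3.142, 0.0, -2.398]
force: [-0.4, 0.3, -0.8]
width: 0.0878
```

```bash
cat >> h.py <<'E'
def wcloud():
    p=cams.camera_params("wrist"); im,d=cams.grab_frame("wrist"); K=np.array(p["intrinsics"])
    v,u=np.mgrid[:d.shape[0],:d.shape[1]]
    x=(u-K[0,2])/K[0,0]; y=(v-K[1,2])/K[1,1]; r=np.hypot(x,y)+1e-9
    ray=np.stack([x/r*np.tan(r),y/r*np.tan(r),np.ones_like(r)],-1); ray[r>1.4]=np.nan
    w=(ray*d[...,None])@att(p).T+np.array(p["position"]); w[d==0]=np.nan
    return im,w
E
python3 plan.py .473 .098 .36 -138
python3 - <<'E'
from h import *
im,w=wcloud(); save(im,"w1.png"); blobs(im,w)
E
```

```text
t 2.85 pos [0.474  0.1008 0.3598] rpy [-180.     0.  -137.4] F [-0.4  0.3 -0.8] w 0.0878
shift [ 0.0026 -0.0013 -0.0002] turn 0.6
red px [ 17. 110.] n 1779 mean [ 0.6305 -0.2114  0.0178] top 0.0173 rect 637 -233 size 131 72 ang 83.8
red px [184. 122.] n 835 mean [0.4748 0.0055 0.0718] top 0.0726 rect 475 5 size 30 31 ang 28.8
red px [387. 256.] n 25 mean [0.4385 0.2673 0.0593] top 0.0601 rect 438 268 size 9 4 ang 85.6
blue px [79. 30.] n 506 mean [ 0.4747 -0.1483  0.0718] top 0.0726 rect 475 -149 size 31 30 ang 29.9
blue px [110. 216.] n 3317 mean [ 0.6439 -0.0182  0.0187] top 0.0166 rect 619 7 size 99 218 ang 44.9
green px [262. 172.] n 544 mean [0.4725 0.1007 0.0141] top 0.0148 rect 472 101 size 17 42 ang 41.8
teal px [268.  84.] n 861 mean [0.3989 0.0399 0.0719] top 0.0726 rect 399 40 size 30 30 ang 34.6
yellow px [261. 270.] n 32 mean [0.573  0.1912 0.0055] top 0.0081 rect 574 192 size 9 15 ang 34.7
yellow px [248. 312.] n 2417 mean [0.6133 0.2065 0.0459] top 0.079 rect 631 232 size 113 116 ang 80.8
```

View pics/w1.png

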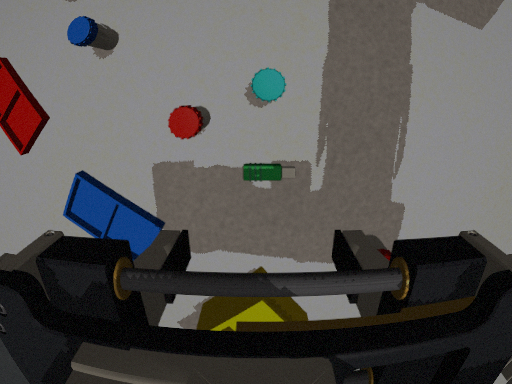

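The wrist picture shows the green lancet at (262,172) with its nose to the right, lined up with the jaws. slim_red is at (185,122) and the turquoise jar at (268,84), both clear of the planned descent. The lancet's centre works out at (0.467, 0.1065).

```bash
python3 plan.py .467 .1065 .182 -138.2
```

```text
t 2.9 pos [0.474  0.1008 0.3597] rpy [-180.     0.  -137.4] F [-0.2  0.1 -0.5] w 0.0876
shift [0.0014 0.0089 0.1777] turn 0.8
```

Emit:
play_rows:
  targets:
    - [[0.001,0.009,0.05,0.5],[0.001,0.009,0.1,0.5],[0.001,0.009,0.14,0.5],[0.001,0.009,0.17,0.5],[0.001,0.009,0.178,0.5]]

```text
t: 3.52
eef_pos: [0.4667, 0.1065, 0.1801]
ee_rot: [3.141, -0.003, -2.408]
force: [0.1, -0.2, 0.3]
width: 0.0876
```

Emit:
play_rows:
  targets:
    - [[0,0,0,0],[0,0,0,0],[0,0,0,0],[0,0,0,0],[0,0,0,0]]
  grip: 255
  newtons: 12

```text
t: 4.15
eef_pos: [0.4676, 0.1069, 0.1826]
ee_rot: [-3.141, 0.002, -2.409]
force: [-1.5, 1.2, 7.6]
width: 0.06
```

Emit:
play_rows:
  targets:
    - [[0,0,0,0],[0,0,-0.03,0],[0,0,-0.08,0],[0,0,-0.12,0],[0,0,-0.12,0]]

```text
t: 4.78
eef_pos: [0.4681, 0.107, 0.3052]
ee_rot: [-3.14, 0.007, -2.409]
force: [0.7, 0.4, -1.6]
width: 0.0598
```

```bash
python3 plan.py .640 .225 .30 -100
python3 - <<'E'
from h import *
im,w=wcloud(); save(im,"w2.png"); blobs(im,w)
E
```

```text
t 4.78 pos [0.4681 0.107  0.3052] rpy [-179.9    0.4 -138. ] F [ 0.7  0.4 -1.6] w 0.0598
shift [-0.2067 -0.0274  0.0066] turn -38.0
red px [  4. 123.] n 272 mean [ 0.6165 -0.1735  0.0176] top 0.018 rect 617 -173 size 44 22 ang 37.2
red px [155. 128.] n 1222 mean [0.4747 0.0056 0.0718] top 0.0726 rect 476 5 size 31 31 ang 37.7
blue px [37. 24.] n 574 mean [ 0.4747 -0.1482  0.0718] top 0.0726 rect 475 -149 size 31 29 ang 34.2
blue px [ 75. 220.] n 2462 mean [ 0.631  -0.0253  0.0222] top 0.0172 rect 594 1 size 83 249 ang 54.7
green px [248. 250.] n 1885 mean [0.4738 0.1013 0.1365] top 0.1371 rect 475 102 size 18 43 ang 42.1
teal px [256.  79.] n 1364 mean [0.399  0.0399 0.0719] top 0.0726 rect 399 40 size 30 30 ang 55.6
yellow px [250. 311.] n 1234 mean [0.5875 0.1958 0.0223] top 0.0351 rect 597 197 size 51 102 ang 42.7
```

View pics/w2.png

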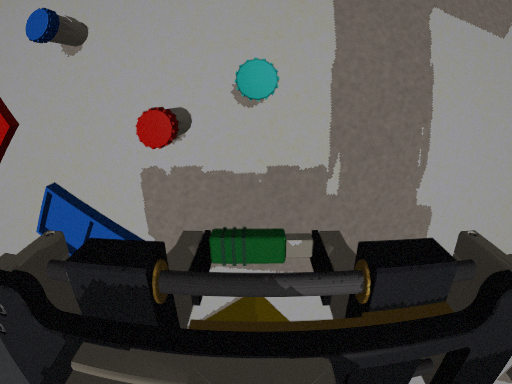

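The lancet is held, with its green part at (248,250) between the fingers. Next I fit the tub rim.

```bash
python3 - <<'E'
from h import *
for n in ("top","scene"):
    im=cv2.imread(f"pics/{n}0.png")[...,::-1].copy(); w=np.load(n+"0.npy")
    h=cv2.cvtColor(im,cv2.COLOR_RGB2HSV); m=(h[...,0]>20)&(h[...,0]<36)&(h[...,1]>110)&(w[...,0]>.5)&(w[...,0]<.8)
    a,b=np.cos(np.radians(-9)),np.sin(np.radians(-9))
    for lo,hi in((.0,.012),(.02,.06),(.072,.083),(.088,.11)):
        p=w[m&(w[...,2]>lo)&(w[...,2]<hi)]; 
        tx=p[:,0]*a+p[:,1]*b; ty=-p[:,0]*b+p[:,1]*a
        print(n,lo,len(p),cv2.minAreaRect((p[:,:2]*1000).astype(np.float32)),'tubframe x',np.percentile(tx,[2,50,98]).round(3),'y',np.percentile(ty,[2,50,98]).round(3))
E
```

```text
top 0.0 439 ((630.1151733398438, 240.31871032714844), (89.77427673339844, 107.79969024658203), 81.47885131835938) tubframe x [0.554 0.597 0.638] y [0.295 0.337 0.38 ]
top 0.02 266 ((628.8032836914062, 232.15057373046875), (109.01876831054688, 109.4478530883789), 80.96500396728516) tubframe x [0.53  0.591 0.639] y [0.274 0.342 0.381]
top 0.072 324 ((634.7316284179688, 232.7860565185547), (119.4430923461914, 129.18211364746094), 79.96994018554688) tubframe x [0.527 0.593 0.652] y [0.27  0.332 0.388]
top 0.088 231 ((711.3097534179688, 221.5634765625), (95.84381103515625, 37.084835052490234), 80.90735626220703) tubframe x [0.654 0.673 0.685] y [0.285 0.33  0.378]
scene 0.0 76 ((636.3336791992188, 231.95033264160156), (112.4732894897461, 104.56938934326172), 82.04917907714844) tubframe x [0.543 0.602 0.644] y [0.273 0.278 0.383]
scene 0.02 632 ((634.3209228515625, 233.17391967773438), (117.42105102539062, 110.81564331054688), 80.8467025756836) tubframe x [0.537 0.589 0.645] y [0.272 0.299 0.385]
scene 0.072 254 ((634.537109375, 232.44204711914062), (120.29867553710938, 121.36714935302734), 81.23509216308594) tubframe x [0.531 0.582 0.647] y [0.27  0.316 0.387]
scene 0.088 106 ((716.8443603515625, 217.97854614257812), (103.96744537353516, 33.67744064331055), 81.42192077636719) tubframe x [0.658 0.675 0.69 ] y [0.279 0.324 0.375]
```

```bash
python3 plan.py .632 .232 .305 171
```

```text
t 4.83 pos [0.4674 0.1067 0.3033] rpy [-180.     0.2 -138. ] F [ 0.7  0.  -1.3] w 0.0596
shift [-0.2062 -0.0169 -0.0009] turn 51.0
```

Emit:
play_rows:
  targets:
    - [[-0.045,-0.004,0,10],[-0.09,-0.008,0,20],[-0.14,-0.012,0,30],[-0.18,-0.015,0,40],[-0.206,-0.017,0,50]]

```text
t: 5.45
eef_pos: [0.6327, 0.2326, 0.2993]
ee_rot: [-3.14, -0.002, 2.996]
force: [-0.2, -0.9, -0.3]
width: 0.0597
```

Emit:
play_rows:
  targets:
    - [[0,0,0.01,0],[0,0,0.025,0],[0,0,0.033,0],[0,0,0.033,0]]

```text
t: 5.95
eef_pos: [0.6311, 0.2312, 0.2677]
ee_rot: [-3.14, -0.001, 3.002]
force: [-0.3, 0.2, 0.2]
width: 0.06
```

```bash
python3 plan.py .632 .232 .27 171
```

```text
t 5.95 pos [0.6311 0.2312 0.2677] rpy [-1.799e+02 -1.000e-01  1.720e+02] F [-0.3  0.2  0.2] w 0.06
shift [-0.0007  0.0009 -0.0023] turn 1.0
```

Emit:
play_rows:
  targets:
    - [[0,0,0,0],[0,0,0,0],[0,0,0,0],[0,0,0,0],[0,0,0,0]]
  grip: 20

```text
t: 6.58
eef_pos: [0.6318, 0.2317, 0.2688]
ee_rot: [3.141, 0.0, 3.001]
force: [0.3, -0.9, -0.4]
width: 0.0807
```

Emit:
play_rows:
  targets:
    - [[0,0,-0.04,0],[0,0,-0.08,0],[0,0,-0.1,0],[0,0,-0.1,0]]

```text
t: 7.08
eef_pos: [0.6321, 0.2319, 0.3708]
ee_rot: [3.139, 0.003, 3.002]
force: [-0.4, 0.2, -0.1]
width: 0.0804
```

```bash
python3 - <<'E'
from h import *
im,w=wcloud(); save(im,"w3.png"); blobs(im,w)
im,w=cloud("top"); save(cv2.resize(im[130:250,130:370],None,fx=3,fy=3),"t3.png")
E
python3 plan.py .475 .0055 .36 -95
```

```text
red px [282.   9.] n 817 mean [0.4634 0.2771 0.06  ] top 0.0607 rect 465 277 size 45 25 ang 83.8
red px [41. 81.] n 380 mean [0.4758 0.0066 0.0719] top 0.0726 rect 476 5 size 30 30 ang 9.7
red px [  8. 217.] n 586 mean [ 0.6483 -0.1847  0.0176] top 0.0173 rect 640 -198 size 64 70 ang 83.7
blue px [ 97. 209.] n 3226 mean [0.6482 0.0094 0.0178] top 0.017 rect 655 -5 size 71 137 ang 10.6
green px [254. 171.] n 550 mean [0.6312 0.2251 0.018 ] top 0.0187 rect 631 225 size 43 17 ang 81.5
teal px [57.  9.] n 331 mean [0.4005 0.0404 0.072 ] top 0.0727 rect 402 40 size 30 26 ang 67.6
yellow px [263. 181.] n 11282 mean [0.64   0.2341 0.0346] top 0.0796 rect 652 233 size 153 156 ang 80.9
yellow px [261. 258.] n 2754 mean [0.7044 0.2231 0.0892] top 0.0935 rect 718 217 size 134 67 ang 89.1
t 7.17 pos [0.6315 0.2316 0.3681] rpy [-180.   -0.  172.] F [-0.3 -0.3  0.1] w 0.0805
shift [ 0.1233 -0.2458  0.0082] turn -93.0
```

View pics/w3.png

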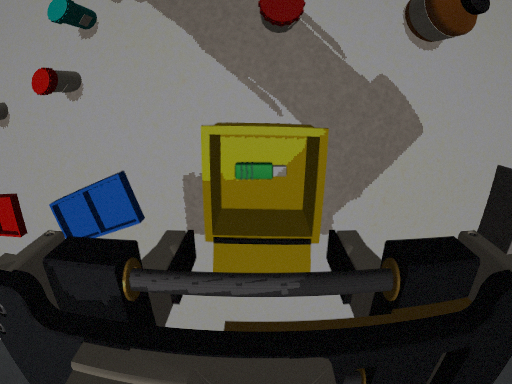

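The lancet lies on the tub floor at (262,171), so its phase is done. Next is slim_red at (0.475, 0.0055).

Emit:
play_rows:
  targets:
    - [[0.025,-0.05,0,-10],[0.05,-0.1,0,-20],[0.075,-0.15,0,-30],[0.1,-0.2,0,-40],[0.123,-0.246,0.01,-50]]

```text
t: 7.8
eef_pos: [0.4742, 0.0039, 0.358]
ee_rot: [3.141, -0.0, -2.403]
force: [1.1, 0.1, 0.1]
width: 0.0807
```

Emit:
play_rows:
  targets:
    - [[0,0,0,-10],[0,0,0,-20],[0,0,0,-30],[0,0,0,-40],[0,0,0,-43]]

```text
t: 8.43
eef_pos: [0.4752, 0.0052, 0.3575]
ee_rot: [3.14, -0.001, -1.655]
force: [1.0, -0.1, 0.6]
width: 0.0806
```

```bash
python3 - <<'E'
from h import *
im,w=wcloud(); blobs(im,w)
E
python3 plan.py .475 .0055 .206 -96
```

```text
red px [106.  23.] n 2062 mean [ 0.6407 -0.1874  0.0179] top 0.0167 rect 641 -200 size 65 71 ang 83.5
red px [261. 188.] n 802 mean [0.4758 0.0038 0.0719] top 0.0727 rect 476 4 size 29 31 ang 43.0
blue px [246.  23.] n 863 mean [ 0.4752 -0.1486  0.0719] top 0.0726 rect 475 -149 size 31 31 ang 78.2
blue px [116. 177.] n 4625 mean [ 0.6517 -0.007   0.0178] top 0.0171 rect 655 -5 size 72 136 ang 10.0
teal px [340. 216.] n 653 mean [0.3994 0.0386 0.0721] top 0.0726 rect 412 29 size 31 62 ang 53.1
yellow px [188. 315.] n 932 mean [0.5907 0.188  0.0326] top 0.0501 rect 583 202 size 35 69 ang 32.4
t 8.47 pos [0.4753 0.0052 0.3575] rpy [179.9  -0.  -94.8] F [-0.1 -0.   0.5] w 0.0807
shift [-0.0004 -0.      0.1515] turn 1.2
```

Emit:
play_rows:
  targets:
    - [[0.001,0,0.02,1],[0.001,0,0.06,1],[0.001,0,0.1,1],[0.001,0,0.14,1],[0.001,0,0.152,1]]
  grip: 70

```text
t: 9.1
eef_pos: [0.4743, 0.0038, 0.2041]
ee_rot: [3.137, -0.003, -1.677]
force: [-0.3, 0.3, 0.4]
width: 0.0636
```

Emit:
play_rows:
  targets:
    - [[0,0,0,0],[0,0,0,0],[0,0,0,0],[0,0,0,0],[0,0,0,0]]
  grip: 255
  newtons: 15

```text
t: 9.72
eef_pos: [0.4758, 0.0044, 0.2074]
ee_rot: [-3.14, 0.001, -1.676]
force: [-2.0, 0.9, 6.0]
width: 0.0296
```

Emit:
play_rows:
  targets:
    - [[0,0,0,0],[0,0,-0.03,0],[0,0,-0.08,0],[0,0,-0.12,0],[0,0,-0.12,0]]

```text
t: 10.35
eef_pos: [0.4764, 0.0046, 0.3299]
ee_rot: [-3.136, 0.003, -1.676]
force: [0.2, -0.1, -2.3]
width: 0.0296
```

```bash
python3 - <<'E'
from h import *
im,w=wcloud(); blobs(im,w)
E
python3 plan.py .6405 -.203 .325 -96
```

```text
red px [95. 22.] n 2107 mean [ 0.6411 -0.1859  0.0179] top 0.0169 rect 641 -199 size 62 72 ang 82.9
red px [260. 266.] n 672 mean [ 0.4771 -0.0062  0.1938] top 0.1948 rect 477 -6 size 8 27 ang 85.6
red px [261. 301.] n 453 mean [0.4789 0.0145 0.1946] top 0.195 rect 479 15 size 9 26 ang 89.1
blue px [245.  15.] n 1020 mean [ 0.4752 -0.1482  0.0719] top 0.0727 rect 475 -148 size 29 31 ang 81.8
blue px [109. 185.] n 5093 mean [ 0.6515 -0.0094  0.0177] top 0.0171 rect 655 -5 size 72 136 ang 10.3
teal px [352. 225.] n 745 mean [0.3995 0.0388 0.0719] top 0.0726 rect 399 39 size 30 31 ang 35.1
t 10.4 pos [0.4756 0.0044 0.328 ] rpy [-1.798e+02  1.000e-01 -9.600e+01] F [-0.8  0.2 -1.1] w 0.0294
shift [ 0.1889 -0.1858  0.0031] turn -0.0
```

Emit:
play_rows:
  targets:
    - [[0.04,-0.04,0,0],[0.08,-0.08,0,0],[0.12,-0.12,0,0],[0.16,-0.155,0,0],[0.189,-0.186,0,0]]

```text
t: 11.02
eef_pos: [0.6411, -0.2051, 0.3243]
ee_rot: [3.138, 0.0, -1.677]
force: [1.0, 0.6, -1.6]
width: 0.0295
```

Emit:
play_rows:
  targets:
    - [[0,0,0,0],[0,0,0,0]]

```text
t: 11.28
eef_pos: [0.64, -0.2031, 0.3247]
ee_rot: [3.138, 0.0, -1.677]
force: [-0.2, 0.3, -0.6]
width: 0.0296
```

```bash
python3 - <<'E'
from h import *
im,w=wcloud(); blobs(im,w); save(im,"w4.png")
E
python3 plan.py .6405 -.203 .213 -96
```

```text
red px [260. 145.] n 9075 mean [ 0.6362 -0.2422  0.0174] top 0.0141 rect 637 -236 size 136 70 ang 84.0
red px [260. 265.] n 677 mean [ 0.6395 -0.2142  0.1886] top 0.1896 rect 639 -214 size 10 28 ang 82.3
red px [261. 301.] n 433 mean [ 0.6414 -0.1935  0.1892] top 0.1897 rect 641 -193 size 9 26 ang 83.1
blue px [459. 128.] n 1171 mean [ 0.443  -0.2514  0.06  ] top 0.0607 rect 442 -251 size 44 44 ang 11.8
blue px [431. 233.] n 531 mean [ 0.4766 -0.1507  0.0719] top 0.0725 rect 476 -150 size 30 30 ang 47.1
blue px [260. 313.] n 794 mean [ 0.6597 -0.025   0.0054] top 0.0048 rect 658 -31 size 52 78 ang 76.8
blue px [232. 313.] n 44 mean [ 0.6942 -0.0379  0.0179] top 0.0184 rect 695 -39 size 4 25 ang 11.2
t 11.32 pos [ 0.64   -0.2027  0.3254] rpy [179.9   0.  -96. ] F [-0.6 -0.2 -0.7] w 0.0294
shift [ 0.0003 -0.0008  0.1124] turn -0.0
```

View pics/w4.png

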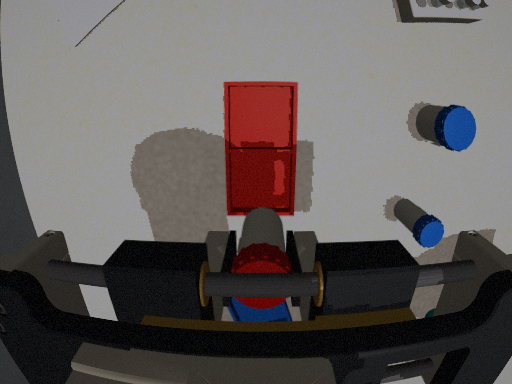

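The red tray is at (260,148), aligned with the gripper, and the jar hangs over the near bay. I'll lower it and watch the force.

Emit:
play_rows:
  targets:
    - [[0,-0.001,0.04,0],[0,-0.001,0.08,0],[0,-0.001,0.1,0],[0,-0.001,0.108,0],[0,-0.001,0.111,0]]

```text
t: 11.95
eef_pos: [0.6417, -0.2027, 0.2161]
ee_rot: [-3.141, -0.0, -1.675]
force: [-0.3, -0.4, -0.2]
width: 0.0295
```

Emit:
play_rows:
  targets:
    - [[0,0,0.001,0],[0,0,0.002,0],[0,0,0.003,0],[0,0,0.003,0]]

```text
t: 12.45
eef_pos: [0.6416, -0.2033, 0.2128]
ee_rot: [-3.141, 0.0, -1.676]
force: [0.1, -0.5, 0.3]
width: 0.0298
```

Emit:
play_rows:
  targets:
    - [[0,0,0.001,0],[0,0,0.002,0],[0,0,0.002,0]]

```text
t: 12.82
eef_pos: [0.6417, -0.2034, 0.2115]
ee_rot: [-3.141, -0.0, -1.676]
force: [-1.8, 0.6, 4.8]
width: 0.0295
```

Emit:
play_rows:
  targets:
    - [[0,0,0,0],[0,0,0,0],[0,0,0,0],[0,0,0,0],[0,0,0,0]]
  grip: 90

```text
t: 13.45
eef_pos: [0.6416, -0.2033, 0.2106]
ee_rot: [3.141, -0.0, -1.676]
force: [0.3, -0.2, 0.0]
width: 0.0565
```

Emit:
play_rows:
  targets:
    - [[0,0,-0.03,0],[0,0,-0.08,0],[0,0,-0.13,0],[0,0,-0.15,0]]

```text
t: 13.95
eef_pos: [0.6422, -0.2034, 0.3647]
ee_rot: [-3.136, -0.0, -1.676]
force: [-0.2, -0.7, -0.7]
width: 0.0565
```

```bash
python3 - <<'E'
from h import *
im,w=wcloud(); blobs(im,w)
E
python3 plan.py .475 -.149 .36 -80
```

```text
red px [265. 141.] n 7066 mean [ 0.6379 -0.2269  0.0385] top 0.0182 rect 637 -236 size 136 70 ang 84.0
blue px [442. 125.] n 989 mean [ 0.4427 -0.2513  0.06  ] top 0.0607 rect 442 -251 size 45 43 ang 63.5
blue px [417. 219.] n 449 mean [ 0.4767 -0.1506  0.0719] top 0.0726 rect 476 -150 size 31 29 ang 55.7
blue px [272. 270.] n 97 mean [ 0.6441 -0.074   0.0178] top 0.0185 rect 646 -75 size 8 31 ang 84.1
blue px [269. 309.] n 1026 mean [ 0.6543 -0.0069  0.0179] top 0.0174 rect 655 -8 size 46 84 ang 84.8
t 14.0 pos [ 0.6424 -0.2035  0.3663] rpy [-179.6   -0.   -96. ] F [ 1.5 -0.5  3. ] w 0.0564
shift [-0.0367  0.1722  0.0051] turn -16.0
```

slim_red is set down. Next slim_blue, with the yaw for the blue tray (−80°).

Emit:
play_rows:
  targets:
    - [[-0.01,0.04,0,-8],[-0.02,0.08,0,-16],[-0.03,0.12,0.005,-16],[-0.037,0.16,0.005,-16],[-0.037,0.172,0.005,-16]]

```text
t: 14.62
eef_pos: [0.4724, -0.148, 0.3557]
ee_rot: [-3.142, 0.0, -1.396]
force: [0.1, -0.0, -0.7]
width: 0.0567
```

Emit:
play_rows:
  targets:
    - [[0,0,0,0],[0,0,0,0]]

```text
t: 14.88
eef_pos: [0.4755, -0.1486, 0.3557]
ee_rot: [-3.141, -0.0, -1.397]
force: [0.2, -1.0, 0.8]
width: 0.0567
```

```bash
python3 - <<'E'
from h import *
im,w=wcloud(); blobs(im,w)
E
python3 plan.py .4755 -.1495 .206 -79.8
```

```text
red px [135.  77.] n 5792 mean [ 0.6338 -0.2273  0.0375] top 0.0182 rect 637 -236 size 136 72 ang 83.5
blue px [317.  88.] n 1637 mean [ 0.4418 -0.2509  0.06  ] top 0.0607 rect 441 -251 size 44 45 ang 11.4
blue px [262. 188.] n 782 mean [ 0.4756 -0.1506  0.0719] top 0.0727 rect 475 -150 size 29 30 ang 14.7
blue px [109. 223.] n 1223 mean [ 0.661  -0.0601  0.0177] top 0.0172 rect 663 -50 size 71 47 ang 10.5
t 14.93 pos [ 0.4755 -0.1486  0.3555] rpy [-180.   -0.  -80.] F [ 0.2 -0.8 -0.3] w 0.0567
shift [0.0009 0.0002 0.1495] turn -0.2
```

Emit:
play_rows:
  targets:
    - [[0.001,0,0.03,0],[0.001,0,0.07,0],[0.001,0,0.11,0],[0.001,0,0.14,0],[0.001,0,0.15,0]]

```text
t: 15.55
eef_pos: [0.4747, -0.1496, 0.2035]
ee_rot: [3.138, 0.0, -1.397]
force: [0.3, 0.7, 0.1]
width: 0.0568
```

Emit:
play_rows:
  targets:
    - [[0,0,0,0],[0,0,0,0],[0,0,0,0],[0,0,0,0],[0,0,0,0]]
  grip: 255

```text
t: 16.18
eef_pos: [0.4751, -0.1494, 0.2066]
ee_rot: [-3.14, -0.0, -1.396]
force: [-0.4, 1.1, 6.6]
width: 0.0296
```

Emit:
play_rows:
  targets:
    - [[0,0,0,0],[0,0,-0.03,0],[0,0,-0.08,0],[0,0,-0.12,0],[0,0,-0.12,0]]

```text
t: 16.8
eef_pos: [0.4755, -0.1494, 0.3291]
ee_rot: [-3.135, -0.001, -1.396]
force: [-0.0, -0.2, -1.4]
width: 0.0294
```

```bash
python3 plan.py .661 -.0375 .325 -79.8
```

```text
t 16.8 pos [ 0.4755 -0.1494  0.3291] rpy [-1.796e+02 -1.000e-01 -8.000e+01] F [-0.  -0.2 -1.4] w 0.0294
shift [-0.078  -0.2021  0.0053] turn -0.2
```

Emit:
play_rows:
  targets:
    - [[-0.016,-0.04,0,0],[-0.032,-0.085,0,0],[-0.05,-0.13,0,0],[-0.067,-0.175,0,0],[-0.078,-0.202,0,0]]

```text
t: 17.42
eef_pos: [0.6614, -0.0363, 0.3239]
ee_rot: [3.14, 0.0, -1.396]
force: [0.2, 0.2, -1.3]
width: 0.0296
```

Emit:
play_rows:
  targets:
    - [[0,0,0,0],[0,0,0,0]]

```text
t: 17.68
eef_pos: [0.6595, -0.0377, 0.3245]
ee_rot: [3.14, 0.0, -1.397]
force: [-0.5, -0.2, -0.4]
width: 0.0295
```

```bash
python3 - <<'E'
from h import *
im,w=wcloud(); blobs(im,w)
E
python3 plan.py .661 -.0375 .215 -79.8
```

```text
red px [311.  29.] n 3726 mean [ 0.6411 -0.1991  0.0757] top 0.0745 rect 640 -198 size 32 22 ang 13.8
blue px [501.  38.] n 706 mean [ 0.4448 -0.2498  0.0601] top 0.0608 rect 445 -250 size 35 43 ang 5.4
blue px [259. 185.] n 4727 mean [ 0.6614 -0.0381  0.0237] top 0.0174 rect 659 -28 size 70 90 ang 10.3
blue px [253. 258.] n 23 mean [ 0.6661 -0.0515  0.1869] top 0.1881 rect 666 -52 size 3 2 ang 39.2
blue px [260. 267.] n 550 mean [ 0.6623 -0.0487  0.1894] top 0.1901 rect 662 -49 size 28 9 ang 9.7
blue px [278. 261.] n 15 mean [ 0.6544 -0.0518  0.1874] top 0.1878 rect 654 -52 size 2 2 ang 58.1
blue px [261. 302.] n 480 mean [ 0.6585 -0.0287  0.1898] top 0.1903 rect 658 -28 size 26 10 ang 7.5
t 17.73 pos [ 0.6593 -0.038   0.3249] rpy [179.9   0.  -80.1] F [ 0.6 -1.4 -1. ] w 0.03
shift [-1.000e-04 -1.900e-03  1.099e-01] turn -0.3
```

Emit:
play_rows:
  targets:
    - [[0,-0.002,0.04,0],[0,-0.002,0.08,0],[0,-0.002,0.1,0],[0,-0.002,0.107,0],[0,-0.002,0.111,0]]

```text
t: 18.35
eef_pos: [0.662, -0.0376, 0.2152]
ee_rot: [-3.141, -0.0, -1.397]
force: [0.4, -0.2, 0.6]
width: 0.0297
```

Emit:
play_rows:
  targets:
    - [[0,0,0.001,0],[0,0,0.002,0],[0,0,0.003,0],[0,0,0.004,0],[0,0,0.004,0]]

```text
t: 18.98
eef_pos: [0.6621, -0.0373, 0.2108]
ee_rot: [-3.141, -0.0, -1.397]
force: [0.6, 0.4, 0.2]
width: 0.0295
```

Emit:
play_rows:
  targets:
    - [[0,0,0.001,0],[0,0,0.0015,0],[0,0,0.0015,0]]

```text
t: 19.35
eef_pos: [0.6623, -0.0373, 0.2107]
ee_rot: [-3.141, -0.001, -1.396]
force: [-3.4, -1.2, 9.8]
width: 0.0295
```

Emit:
play_rows:
  targets:
    - [[0,0,0,0],[0,0,0,0],[0,0,0,0],[0,0,0,0],[0,0,0,0]]
  grip: 90

```text
t: 19.98
eef_pos: [0.6621, -0.0373, 0.209]
ee_rot: [3.141, -0.0, -1.397]
force: [-0.1, 0.4, 0.3]
width: 0.0571
```

Emit:
play_rows:
  targets:
    - [[0,0,-0.03,0],[0,0,-0.08,0],[0,0,-0.13,0],[0,0,-0.15,0]]

```text
t: 20.48
eef_pos: [0.6626, -0.0373, 0.3631]
ee_rot: [-3.137, -0.0, -1.396]
force: [0.6, 0.4, -0.5]
width: 0.0566
```

```bash
python3 plan.py .442 -.251 .36 -80
```

```text
t 20.48 pos [ 0.6626 -0.0373  0.3631] rpy [-179.7   -0.   -80. ] F [ 0.6  0.4 -0.5] w 0.0566
shift [0.1722 0.2543 0.0018] turn -0.0
```

Emit:
play_rows:
  targets:
    - [[0.03,0.045,0,0],[0.065,0.096,0,0],[0.1,0.148,0,0],[0.135,0.2,0,0],[0.172,0.254,0,0]]
  grip: 10

```text
t: 21.1
eef_pos: [0.4424, -0.2493, 0.3595]
ee_rot: [-3.141, -0.0, -1.396]
force: [1.3, -1.1, 1.5]
width: 0.084
```

Emit:
play_rows:
  targets:
    - [[0.0,0,0,0],[0,0,0,0],[0,0,0,0]]

```text
t: 21.48
eef_pos: [0.4449, -0.2477, 0.3591]
ee_rot: [-3.141, -0.0, -1.396]
force: [1.1, -0.0, -0.3]
width: 0.0841
```

```bash
python3 - <<'E'
from h import *
im,w=wcloud(); blobs(im,w)
E
python3 plan.py .442 -.251 .2 -80
```

```text
red px [110. 149.] n 3932 mean [ 0.6298 -0.2458  0.0182] top 0.0174 rect 637 -236 size 137 71 ang 83.8
red px [ 77. 199.] n 461 mean [ 0.6399 -0.2041  0.0757] top 0.0765 rect 641 -204 size 29 30 ang 80.6
blue px [266. 182.] n 1469 mean [ 0.4415 -0.2522  0.0601] top 0.0607 rect 441 -252 size 43 44 ang 15.7
t 21.52 pos [ 0.4449 -0.2476  0.359 ] rpy [180.   0. -80.] F [-0.1  0.4  0.5] w 0.0841
shift [0.0028 0.0034 0.159 ] turn 0.0
```

Emit:
play_rows:
  targets:
    - [[0.003,0.004,0.03,0],[0.003,0.004,0.08,0],[0.003,0.004,0.12,0],[0.003,0.004,0.15,0],[0.003,0.004,0.158,0]]

```text
t: 22.15
eef_pos: [0.4406, -0.2512, 0.1992]
ee_rot: [3.138, 0.001, -1.396]
force: [0.3, 0.3, -0.8]
width: 0.0842
```

Emit:
play_rows:
  targets:
    - [[0,0,0,0],[0,0,0,0],[0,0,0,0],[0,0,0,0],[0,0,0,0]]
  grip: 255

```text
t: 22.78
eef_pos: [0.4407, -0.252, 0.2016]
ee_rot: [-3.141, -0.0, -1.397]
force: [-0.1, 0.4, 4.0]
width: 0.0436
```

Emit:
play_rows:
  targets:
    - [[0,0,0,0],[0,0,-0.03,0],[0,0,-0.08,0],[0,0,-0.13,0],[0,0,-0.13,0]]

```text
t: 23.4
eef_pos: [0.4417, -0.2523, 0.3351]
ee_rot: [-3.135, -0.003, -1.396]
force: [-0.9, 0.4, -0.8]
width: 0.0437
```

```bash
python3 plan.py .649 .0275 .33 -79.8
```

```text
t 23.4 pos [ 0.4417 -0.2523  0.3351] rpy [-179.6   -0.2  -80. ] F [-0.9  0.4 -0.8] w 0.0437
shift [-0.2395 -0.2527  0.0061] turn -0.2
```

Emit:
play_rows:
  targets:
    - [[-0.03,-0.032,0,0],[-0.07,-0.074,0,0],[-0.11,-0.116,0,0],[-0.15,-0.158,0,0],[-0.19,-0.2,0,0]]

```text
t: 24.02
eef_pos: [0.6053, -0.0285, 0.3299]
ee_rot: [3.14, 0.0, -1.397]
force: [1.2, 0.1, -0.2]
width: 0.0438
```

Emit:
play_rows:
  targets:
    - [[-0.03,-0.032,0,0],[-0.049,-0.053,0,0],[-0.049,-0.053,0,0],[-0.049,-0.053,0,0]]

```text
t: 24.52
eef_pos: [0.6479, 0.027, 0.3299]
ee_rot: [3.139, -0.0, -1.397]
force: [0.0, -0.1, -0.5]
width: 0.0433
```

```bash
python3 - <<'E'
from h import *
im,w=wcloud(); blobs(im,w); save(im,"w5.png")
E
python3 plan.py .649 .0275 .21 -79.8
```

```text
red px [327.   2.] n 70 mean [ 0.6161 -0.1674  0.0179] top 0.0186 rect 618 -169 size 8 18 ang 82.8
blue px [260. 143.] n 8512 mean [ 0.6589 -0.0243  0.0412] top 0.0183 rect 655 -5 size 70 136 ang 10.4
blue px [261. 258.] n 2204 mean [0.6506 0.0155 0.188 ] top 0.1887 rect 650 15 size 44 20 ang 10.1
blue px [261. 303.] n 774 mean [0.6458 0.0424 0.1883] top 0.1887 rect 646 44 size 36 12 ang 9.4
teal px [482. 234.] n 20 mean [0.3958 0.027  0.0716] top 0.0725 rect 395 27 size 3 13 ang 71.4
yellow px [250. 313.] n 1227 mean [0.6331 0.1798 0.0412] top 0.0536 rect 655 142 size 113 159 ang 24.7
t 24.57 pos [0.6479 0.0267 0.3303] rpy [179.9  -0.  -80.1] F [-0.2  0.3 -1. ] w 0.0437
shift [-0.0006 -0.0015  0.1203] turn -0.3
```

View pics/w5.png

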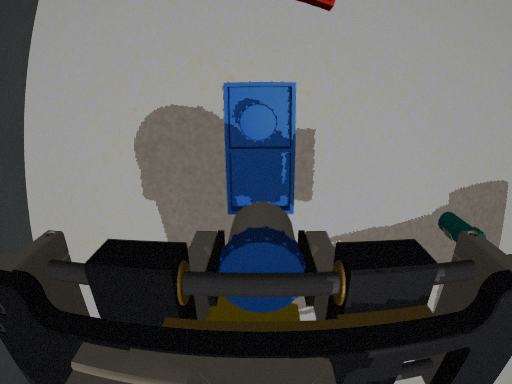

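slim_blue stands in the far bay at (257,122), and wide_blue hangs in front of the empty near bay. I'll lower it.

Emit:
play_rows:
  targets:
    - [[-0.001,-0.001,0.04,0],[-0.001,-0.001,0.08,0],[-0.001,-0.001,0.105,0],[-0.001,-0.001,0.116,0],[-0.001,-0.001,0.12,0]]

```text
t: 25.2
eef_pos: [0.6492, 0.0279, 0.2112]
ee_rot: [3.142, -0.0, -1.397]
force: [-0.1, 0.8, 0.3]
width: 0.0435
```

Emit:
play_rows:
  targets:
    - [[0,0,0.001,0],[0,0,0.002,0],[0,0,0.003,0],[0,0,0.004,0],[0,0,0.004,0]]

```text
t: 25.82
eef_pos: [0.6492, 0.0284, 0.2072]
ee_rot: [3.142, -0.0, -1.397]
force: [-0.3, 0.1, -1.2]
width: 0.0437
```

Emit:
play_rows:
  targets:
    - [[0,0,0.001,0],[0,0,0.0015,0],[0,0,0.0015,0]]

```text
t: 26.2
eef_pos: [0.6493, 0.0284, 0.2057]
ee_rot: [3.142, -0.0, -1.397]
force: [-0.9, 0.8, 0.8]
width: 0.0435
```

Emit:
play_rows:
  targets:
    - [[0,0,0.001,0],[0,0,0.0015,0],[0,0,0.0015,0]]

```text
t: 26.58
eef_pos: [0.6492, 0.0284, 0.2056]
ee_rot: [-3.141, -0.0, -1.396]
force: [-4.7, 0.5, 11.9]
width: 0.0437
```

Emit:
play_rows:
  targets:
    - [[0,0,0,0],[0,0,0,0],[0,0,0,0],[0,0,0,0],[0,0,0,0]]
  grip: 40

```text
t: 27.2
eef_pos: [0.6493, 0.0284, 0.204]
ee_rot: [3.141, -0.0, -1.397]
force: [-0.4, -0.0, 0.4]
width: 0.0737
```

Emit:
play_rows:
  targets:
    - [[0,0,-0.03,0],[0,0,-0.08,0],[0,0,-0.13,0],[0,0,-0.155,0]]

```text
t: 27.7
eef_pos: [0.6497, 0.0284, 0.3627]
ee_rot: [-3.137, 0.0, -1.397]
force: [0.2, 0.1, -0.5]
width: 0.0741
```

```bash
python3 plan.py .455 .274 .36 -96
```

```text
t 27.7 pos [0.6497 0.0284 0.3627] rpy [-179.8    0.   -80. ] F [ 0.2  0.1 -0.5] w 0.0741
shift [-0.2756  0.1492  0.0021] turn 16.0
```

Emit:
play_rows:
  targets:
    - [[-0.04,0.022,0,4],[-0.09,0.049,0,8],[-0.14,0.076,0,12],[-0.19,0.103,0,16],[-0.24,0.13,0,16]]
  grip: 10

```text
t: 28.32
eef_pos: [0.4784, 0.2435, 0.3594]
ee_rot: [-3.141, 0.0, -1.677]
force: [0.9, 1.0, -0.1]
width: 0.0842
```

```bash
python3 plan.py .455 .274 .36 -96
```

```text
t 28.32 pos [0.4784 0.2435 0.3594] rpy [-180.     0.   -96.1] F [ 0.9  1.  -0.1] w 0.0842
shift [-0.0279  0.0265 -0.0006] turn -0.1
```

Emit:
play_rows:
  targets:
    - [[-0.015,0.013,0,0],[-0.028,0.025,0,0],[-0.028,0.025,0,0],[-0.028,0.025,0,0]]

```text
t: 28.82
eef_pos: [0.4581, 0.2724, 0.3591]
ee_rot: [3.142, -0.0, -1.677]
force: [0.3, 0.2, 0.3]
width: 0.084
```

```bash
python3 - <<'E'
from h import *
im,w=wcloud(); blobs(im,w)
E
python3 plan.py .455 .274 .2 -96
```

```text
red px [265. 189.] n 1492 mean [0.4551 0.2771 0.06  ] top 0.0607 rect 455 278 size 43 45 ang 70.4
blue px [59.  5.] n 229 mean [0.6534 0.0427 0.0638] top 0.0646 rect 654 44 size 14 40 ang 68.7
blue px [88. 18.] n 492 mean [0.6458 0.0555 0.0181] top 0.0183 rect 646 45 size 72 35 ang 10.1
green px [113. 152.] n 432 mean [0.6308 0.2238 0.0179] top 0.0186 rect 631 224 size 42 18 ang 82.8
yellow px [ 95. 170.] n 9232 mean [0.6484 0.2384 0.043 ] top 0.0795 rect 672 250 size 161 191 ang 80.7
yellow px [ 26. 174.] n 3267 mean [0.7114 0.2205 0.0933] top 0.1001 rect 723 245 size 155 66 ang 65.3
yellow px [156. 206.] n 15 mean [0.5879 0.2964 0.0193] top 0.0249 rect 588 296 size 3 1 ang 47.4
t 28.88 pos [0.4582 0.2722 0.3591] rpy [180.   -0.  -96.1] F [-0.1  0.2  0.6] w 0.0841
shift [-0.0015  0.0033  0.1591] turn -0.1
```

Emit:
play_rows:
  targets:
    - [[-0.0045,0.0035,0.03,0],[-0.0045,0.0035,0.08,0],[-0.0045,0.0035,0.12,0],[-0.0045,0.0035,0.15,0],[-0.0045,0.0035,0.158,0]]

```text
t: 29.5
eef_pos: [0.4548, 0.2764, 0.1993]
ee_rot: [3.14, -0.003, -1.677]
force: [0.4, -0.4, 0.5]
width: 0.0839
```

Emit:
play_rows:
  targets:
    - [[0,0,0,0],[0,0,0,0],[0,0,0,0],[0,0,0,0],[0,0,0,0]]
  grip: 255

```text
t: 30.12
eef_pos: [0.4548, 0.2777, 0.2016]
ee_rot: [-3.141, 0.001, -1.676]
force: [-0.4, -0.4, 3.6]
width: 0.0435
```

Emit:
play_rows:
  targets:
    - [[0,0,0,0],[0,0,-0.03,0],[0,0,-0.08,0],[0,0,-0.13,0],[0,0,-0.15,0]]

```text
t: 30.75
eef_pos: [0.4551, 0.2779, 0.3542]
ee_rot: [-3.139, 0.003, -1.676]
force: [-0.6, -0.5, -1.0]
width: 0.0439
```

```bash
python3 plan.py .6335 -.269 .35 -96
```

```text
t 30.75 pos [0.4551 0.2779 0.3542] rpy [-179.9    0.2  -96. ] F [-0.6 -0.5 -1. ] w 0.0439
shift [ 0.5252 -0.2347  0.0031] turn -0.0
```

Emit:
play_rows:
  targets:
    - [[0.04,-0.018,0,0],[0.09,-0.04,0,0],[0.14,-0.063,0,0],[0.19,-0.085,0,0],[0.24,-0.107,0,0]]

```text
t: 31.38
eef_pos: [0.5361, 0.026, 0.351]
ee_rot: [3.141, 0.0, -1.676]
force: [1.1, 0.5, -0.2]
width: 0.0436
```

Emit:
play_rows:
  targets:
    - [[0.05,-0.022,0,0],[0.1,-0.045,0,0],[0.15,-0.067,0,0],[0.2,-0.09,0,0],[0.25,-0.112,0,0]]

```text
t: 32.0
eef_pos: [0.6213, -0.2345, 0.3506]
ee_rot: [3.141, 0.0, -1.676]
force: [0.9, -0.7, -0.7]
width: 0.0438
```

```bash
python3 plan.py .6335 -.269 .33 -96
```

```text
t 32.0 pos [ 0.6213 -0.2345  0.3506] rpy [180.   0. -96.] F [ 0.9 -0.7 -0.7] w 0.0438
shift [ 0.0331 -0.0157  0.0206] turn -0.0
```

Emit:
play_rows:
  targets:
    - [[0.02,-0.01,0.01,0],[0.034,-0.016,0.02,0],[0.034,-0.016,0.02,0],[0.034,-0.016,0.02,0]]

```text
t: 32.5
eef_pos: [0.6333, -0.2672, 0.3312]
ee_rot: [3.141, 0.0, -1.675]
force: [-0.7, -0.1, -0.1]
width: 0.0436
```

```bash
python3 - <<'E'
from h import *
im,w=wcloud(); blobs(im,w); save(im,"w6.png")
E
python3 plan.py .6335 -.269 .21 -96
```

```text
red px [261. 177.] n 4224 mean [ 0.6324 -0.2733  0.0199] top 0.0173 rect 635 -257 size 95 70 ang 83.8
red px [261. 258.] n 2260 mean [ 0.633  -0.279   0.1895] top 0.1901 rect 633 -280 size 19 42 ang 83.8
red px [261. 303.] n 723 mean [ 0.6356 -0.2518  0.1896] top 0.1901 rect 636 -251 size 11 35 ang 84.5
t 32.55 pos [ 0.6334 -0.2671  0.3316] rpy [-180.    0.  -96.] F [-0.1  1.  -2. ] w 0.0434
shift [ 0.0019 -0.0002  0.1216] turn 0.0
```

Emit:
play_rows:
  targets:
    - [[0.002,0,0.04,0],[0.002,0,0.08,0],[0.002,0,0.105,0],[0.002,0,0.117,0],[0.002,0,0.121,0]]

```text
t: 33.17
eef_pos: [0.6335, -0.2696, 0.2104]
ee_rot: [-3.141, -0.0, -1.675]
force: [-0.6, -0.5, -0.3]
width: 0.0436
```

Emit:
play_rows:
  targets:
    - [[0,0,0.001,0],[0,0,0.002,0],[0,0,0.003,0],[0,0,0.004,0],[0,0,0.004,0]]

```text
t: 33.8
eef_pos: [0.6331, -0.2702, 0.2062]
ee_rot: [3.142, -0.0, -1.676]
force: [-0.5, -0.3, -0.4]
width: 0.0435
```

Emit:
play_rows:
  targets:
    - [[0,0,0.001,0],[0,0,0.0015,0],[0,0,0.0015,0]]

```text
t: 34.17
eef_pos: [0.6332, -0.2703, 0.2057]
ee_rot: [-3.141, -0.0, -1.676]
force: [-2.6, 1.4, 5.6]
width: 0.0438
```

Contact at 5.6 N. I'll release, retreat and check.

Emit:
play_rows:
  targets:
    - [[0,0,0,0],[0,0,0,0],[0,0,0,0],[0,0,0,0],[0,0,0,0]]
  grip: 40

```text
t: 34.8
eef_pos: [0.6332, -0.2702, 0.2045]
ee_rot: [3.141, 0.0, -1.676]
force: [1.0, -0.8, -0.1]
width: 0.0736
```

Emit:
play_rows:
  targets:
    - [[0,0,-0.03,0],[0,0,-0.08,0],[0,0,-0.13,0],[0,0,-0.17,0]]

```text
t: 35.3
eef_pos: [0.6332, -0.2702, 0.3771]
ee_rot: [-3.14, -0.0, -1.676]
force: [0.2, -0.7, -0.1]
width: 0.0736
```

Emit:
play_rows:
  targets:
    - [[-0.05,0.05,0,0],[-0.09,0.1,0,0],[-0.13,0.14,0,0],[-0.13,0.14,0,0]]

```text
t: 35.8
eef_pos: [0.505, -0.1242, 0.3755]
ee_rot: [-3.141, 0.001, -1.673]
force: [0.5, -0.8, 0.4]
width: 0.0738
```

```bash
python3 - <<'E'
from h import *
im,w=wcloud(); print("wrist"); blobs(im,w)
for n in("top","scene"):
    im,w=cloud(n); print(n); blobs(im,w); save(cv2.resize(im[130:250,100:410],None,fx=2.5,fy=2.5,interpolation=cv2.INTER_CUBIC),n+"9.png")
    for q in("tube_rack","reagent_bottle"): print(q,[np.round(r["xyz"],3).tolist() for r in finder.find_in(n,q)[:1]])
print(arm.get_state()["eef_pos"])
E
```

```text
wrist
red px [140.  92.] n 5187 mean [ 0.6348 -0.2468  0.0679] top 0.0643 rect 639 -240 size 106 45 ang 76.9
blue px [150. 229.] n 693 mean [ 0.6635 -0.0681  0.0177] top 0.0177 rect 665 -61 size 71 24 ang 10.0
blue px [196. 299.] n 43 mean [0.6198 0.0544 0.0179] top 0.0184 rect 621 54 size 24 7 ang 8.7
blue px [179. 310.] n 24 mean [0.6314 0.0382 0.063 ] top 0.0637 rect 631 39 size 15 4 ang 61.9
top
red px [327. 172.] n 141 mean [ 0.6243 -0.2789  0.0629] top 0.0627 rect 624 -280 size 18 39 ang 61.1
yellow px [180. 163.] n 780 mean [0.6562 0.2604 0.0521] top 0.0893 rect 653 243 size 97 169 ang 73.5
tube_rack [[0.66, 0.264, 0.062]]
reagent_bottle [[0.454, 0.454, 0.075]]
scene
red px [249. 256.] n 978 mean [ 0.6382 -0.2483  0.0669] top 0.0636 rect 641 -242 size 104 43 ang 78.9
blue px [292. 209.] n 602 mean [ 0.6564 -0.0076  0.0679] top 0.0642 rect 658 -4 size 41 101 ang 15.0
teal px [227. 174.] n 110 mean [0.4031 0.0323 0.0698] top 0.0694 rect 403 33 size 21 19 ang 21.0
yellow px [316. 163.] n 1404 mean [0.64   0.2236 0.0528] top 0.0785 rect 654 228 size 119 160 ang 80.7
tube_rack [[0.449, -0.464, 0.029]]
reagent_bottle [[0.472, 0.446, 0.053]]
[ 0.5082145  -0.12685604  0.37424042]
```

View pics/top9.png

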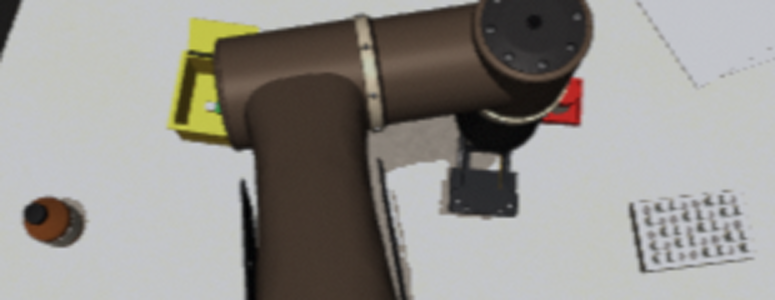

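View pics/scene9.png

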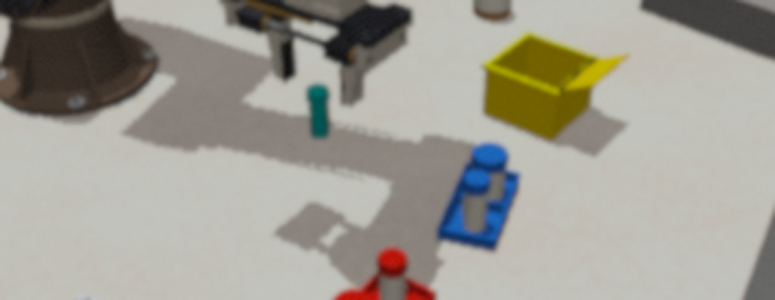

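Top view: the arm covers the trays, the lancet tip shows in the tub at (212,105), and the bottle (47,218) and rack (692,230) have not moved. Scene view: both blue jars stand in the blue tray at (489,158) and (476,183), and slim_red stands in the red tray at (392,263). One last numeric check on cap centres and heights.

```bash
python3 - <<'E'
from h import *
T={'red':((.637,-.236),84.),'blue':((.655,-.005),100.3)}
for n,f in(("wrist",wcloud),("scene",lambda:cloud("scene"))):
    im,w=f(); h=cv2.cvtColor(im,cv2.COLOR_RGB2HSV); H=h[...,0].astype(int); S=h[...,1]>110
    for k,(c,a) in T.items():
        m=S&(((H<8)|(H>172)) if k=='red' else (H>105)&(H<128))
        y=np.array([np.cos(np.radians(a)),np.sin(np.radians(a))]); x=np.array([y[1],-y[0]])
        for lo,hi in((.060,.068),(.072,.08)):
            p=w[m&(w[...,2]>lo)&(w[...,2]<hi)&(np.hypot(w[...,0]-c[0],w[...,1]-c[1])<.09)]
            if len(p)<15: continue
            X=(p[:,:2]-c)@x; Y=(p[:,:2]-c)@y
            top=np.percentile(p[:,2],90); g=p[:,2]>top-.0025
            print(n,k,len(p),'mid x',round((X[g].min()+X[g].max())/2,4),'y',round(np.median(Y[g]),4),'span',round(np.ptp(X[g]),3),round(np.ptp(Y[g]),3),'top',top.round(4))
E
```

```text
wrist red 1324 mid x -0.0005 y -0.0325 span 0.043 0.104 top 0.0651
wrist red 624 mid x 0.0003 y 0.033 span 0.03 0.03 top 0.0769
wrist blue 80 mid x -0.0122 y 0.0446 span 0.018 0.098 top 0.0647
scene red 203 mid x 0.0015 y -0.0351 span 0.041 0.088 top 0.0658
scene red 86 mid x 0.0017 y 0.0332 span 0.028 0.028 top 0.0774
scene blue 116 mid x 0.001 y 0.0263 span 0.038 0.098 top 0.066
scene blue 60 mid x -0.0001 y -0.0342 span 0.027 0.031 top 0.0771
```

All four jars are centred in their bays to within a few mm, with cap tops at 64 and 76 mm plus the 4 mm bay floor expected. Handing in.

```bash
python3 -c "
from station import job_done; print(job_done())"
```

```text
the job is handed in; nothing more can be done
None
```

The job is handed in, at about 36 s of the 115 s allowed. The lancet went into the sharps tub first. slim_red and wide_red then went into the red tray and slim_blue and wide_blue into the blue tray, one per bay. Each jar was lowered until it touched the bay floor, at up to about 12 N, before I let go.

**Jars:** in the scene camera all four are within about 7 mm of their bay centres. Cap tops read 65–66 mm (wide) and 77 mm (slim), against 64 and 76 mm expected. That fits jars standing upright on the bay floors. I did not measure tilt directly.

**Lancet:** the wrist camera saw it lying on the tub floor after release, and again later from above wide_red.

**Bystanders:** the finder put the rack and bottle within 4 mm of their starting places in the scene camera. I left the turquoise look-alike alone.

**Checks that disagreed:**
- In the last top view the arm hid the trays, and the finder reported the tube rack near the tub. That was a false match, because the picture showed the rack in its place.
- The last wrist view saw only an edge of wide_blue, so its offset there (12 mm) is not usable. The scene camera covered it.

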